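Fold out the drying stand's prop leg and lay the oiled stick on it

TASK

Swing the red prop leg of the drying stand out by pushing until it meets its stop, then press on until the stop's stiff catch has gone fully home, without ever pushing on the stand with more than 20 N. Then lay the pale wooden stick gently across the two brass-sided notches, one on the swung-out leg and one on the fixed post, and let it go. Leave the oil bottle, steel cup and dark wood block alone.

Things in the scene. Friction and masses are not known exactly. Their poses are not given: they have to be found in the camera images.
- stand: Dark wooden stand, fixed to the bench: base 260 x 300 x 15 mm (x, y, z), origin at the centre of its underside, -x side towards the robot (yaw within 0.2 rad). In its frame: upright panel x 107 to 123, y -145 to -30, up to z 155 mm, a bracket from it at the same height over the leg's hinge; fixed post at x -45, y 110, 68 x 16 mm, top at z 131 mm.
- post_notch (a point): Middle of the floor of the notch on the fixed post (131 mm above the bench). A brass cheek, 10 mm thick and 21 mm high, stands on either side in the stand's x; 44 mm free between them; open along the stand's y.
- prop: The red prop leg as a whole; origin on its hinge axis at bench level (z = 0), y along the leg, same axes as prop_push.
- prop_hinge (a point): Point on the prop leg's upright hinge axis, 131 mm above the bench. Folded, the leg points roughly along the stand's +y, its outer 60 mm clear of the panel. It swings out counter-clockwise seen from above; after 1.05 to 1.45 rad (set differently each time) it meets its stop. The hinge is stiff (0.3 N m, about 2 N at prop_push), stays where left, no spring.
- prop_push (a point): Where to push: on the rear face of the red prop leg, 140 mm from the hinge axis, 108 mm above the bench. The leg is an upright plate 14 mm thick, 31 to 131 mm above the bench, reaching 167 mm from the hinge axis. Axes: y along the leg away from the hinge, x the outward normal of the rear face, z up; push along -x, turning with the leg.
- prop_notch (a point): Middle of the floor of the notch on the leg's top, 125 mm from the hinge axis, 131 mm above the bench. Brass cheeks 10 mm thick, 21 mm high, 44 mm free between them along the leg; open across the leg. With the leg home it lies about 230 mm (205 to 265) from post_notch and the stick lies crosswise to the leg.
- stick_mid (a point): Centre of the loose pale wooden stick, 320 x 28 x 24 mm (its x, y, z), about 0.16 kg, lying flat on the bench; half-way up, 12 mm above its underside.
- oil: Black oil bottle, 64 mm across, 150 mm high, loose, stands upright; origin at its underside. Leave alone.
- pot: Steel cup, 80 mm across, 90 mm high, loose; origin at its underside. Leave alone.
- block: Dark wood block 60 x 110 x 40 mm, loose; origin at its underside. Leave alone.
- catch (a joint): Friction catch of the stop, a brass finger with a black rubber pad, 135 mm long, up to 55 mm above the bench, that turns about the leg's hinge axis: 0 open, 0.04 rad or a little over fully home at its hard end. It moves only when the leg is pressed on its stop with 1.5 N m (about 11 N at prop_push), then gives 6 mm there to the hard end, where the force climbs again. Stays where left.

How it is judged:
By the outcome, as a careful person would: the job done as asked, in the order asked, and still so for the second after the job is handed in, with the robot touching nothing.
It also fails if it takes over 72 s, if anything falls off the work surface, if the arm or the gripper's body presses on something with over 40 N, if the wrist force passes 120 N, or if a joint passes its speed limit or range.

ROBOT

A 6-joint arm with a two-finger parallel gripper is mounted at the origin on the work surface. World frame = base frame: x ahead of the robot, y to its left, z up, the work surface at z = 0. Lengths are in mm, angles in rad, forces in N, time in s.
With the tool pointing down it reaches from about 275 to 750 mm from the base axis. Payload 10.2 kg.
Tool frame: the origin (TCP) lies at the very end of the fingers, on their centre line; the grasp point (between the pads) lies 19 mm behind it (ctrl.hold_point_z is the distance from the TCP to the grasp point, in mm); z points along the fingers, y is the direction in which the jaws open and shut (so a half turn about z gives the same grasp; the last joint's range is limited). The gripper opens to 85 mm and grips with 20 to 120 N. Pads are 22 mm wide; open, the fingers measure 114 mm over their backs; the gripper's body (76 mm by 85 mm) begins 54 mm behind the grasp point. The pads swing forward as they close: fully open they stand 13 mm farther back than shut.
Start: joints at [-0.223, 0.313, 1.498, -0, 1.331, -0.223], TCP at [525.006, -0.013, 231.294] pointing down, gripper open.
Joint ranges: [-2.94, 2.94], [-0.97, 2.17], [0.19, 2.56], [-1.23, 4.37], [0.02, 3.11], [-2.88, 2.88]. Speed limits (rad/s): [2.39, 2.39, 3.01, 3.14, 3.14, 3.14].

INTERFACE

Orientations are given as a unit quaternion [w, x, y, z].
In Python, from rig import readout, cams, workorder, spotter, ctrl gives the robot as it stands.
- The arm moves only by the tool step_arm, never from a script. Its argument "plan" is text: rows parted by semicolons, each of 5 numbers parted by spaces: the shift along the tool's x, y, z in cm, then the turn about the tool's z in degrees, then the opening in per cent of the stroke, from 0 (shut) to 100 (fully open). In form: x y z twist gripper; .... A call has 1 to 10 rows; each row is the pose to reach, as a shift and turn from the pose commanded when the call began, along the tool's axes at that moment; what a row does not reach only later rows make up. A row lasts 1/10 s, in which the tool goes at most 50 mm and 8.59 degrees, less where a joint would pass 70% of its speed; a pose out of reach is approached as far as the arm can. A call with a gripper value outside its range is refused whole. The fingers move at their own pace and stop on an object; "grip_force" is the grip in N (left out, the last holds). Time passes only in rows, so rows that repeat a pose let the fingers close. It gives the time, the measured TCP pose, the force and the opening at its end, in the units of the state.
- readout.sense(): the state, without advancing time (a new reading comes with each control period).
- cams.capture(name): name is "scene" or "side" or "wrist"; returns (picture, depth): 400x640x3 uint8, red, green, blue; 400x640 float32, mm along the optical axis (not along the pixel's ray), 0 where there is no reading.
- cams.camera_info(name): a dict with "vfov" (degrees; the focal length in pixels is half the picture's height over the tangent of half this angle, whatever the lens; pixels are square), "cx", "cy" (the principal point, pixels), "rvec" (rotation vector, rad) and "tvec" (3), from world to camera coordinates, as OpenCV has them. Camera axes: x right, y down, z forward; pixel columns grow to the right and rows downward; lengths in mm; the calibration is good to about 2 mm. A picture is of the moment at which its call begins: read the wrist's pose just before it. camera_info takes no time and is no camera call; for the wrist camera it gives the pose at the moment of the call.
- workorder.finish_job(): hands the job in, once; it reports no verdict.
Trained networks look in the newest picture that a camera, given by its name, has taken for a name from the list of things; names that differ only in an ending like _2 or _b are one class to them, and where a whole thing is asked for, a point or a joint stands for the part that bears it (a point fixed in the world has none). Each returns a list of dicts, best first, with "conf" (0 to 1); they miss things now and then, are a little off and sometimes report something else, mostly with a low value. They report only what shows in the picture. A call takes as long as a camera call.
- spotter.regions_of(camera, target): "pixels" (400x640 bool, what is visible of it) and "extent" ([centre column, centre row, width, height] in pixels, round what is visible of it).
The state is a dict: "time_s": time; "joints": joint angles; "dq": joint speeds; "tau": joint torques, N m; "eef_pos": TCP position; "ee_rot": TCP orientation; "force": force on the tool from outside, world axes, zero at the start; "wrist_torque": the same for the moment, N m; "grip_width": opening from 0.0 (shut) to 1.0 (fully open).
Only numpy, scipy, OpenCV 4.12 (cv2) and the standard library are available. Lean on these libraries where they do the work, as an engineer would, in place of code of your own. Each camera call takes 0.05 s, during which the arm holds its last target. There are 200 camera calls.

## Working session

There is one attempt and no reset: what is moved stays moved. The work goes in short steps, Python scripts to look and compute and a tool call to move; the robot and the scene stay as the last step left them, time stands still between calls to the robot, and variables do not carry over. Pictures are saved under pics/ and viewed, about 8 in all and at most 12, crops included, and the job is handed in when it is done.

Besides the shell and the picture viewer there is one more tool, called by a JSON object that holds its "name" and its "arguments". step_arm: Moves the arm, as the interface text tells. Its arguments: {"type":"object","properties":{"plan":{"type":"string"},"grip_force":{"type":"number"}},"required":["plan"]}

```bash
mkdir -p pics; cat > h.py <<'E'
import numpy as np, cv2
from rig import readout, cams, workorder, spotter, ctrl
def K(n):
    i=cams.camera_info(n); f=200/np.tan(np.radians(i['vfov'])/2)
    R=cv2.Rodrigues(np.array(i['rvec'],float))[0]; return f,i['cx'],i['cy'],R,np.array(i['tvec'],float).ravel()
def cloud(n,depth,k=None):
    f,cx,cy,R,t=k or K(n); v,u=np.mgrid[0:400,0:640]
    c=np.stack([(u-cx)/f*depth,(v-cy)/f*depth,depth],-1); return (c-t)@R
def proj(n,p,k=None):
    f,cx,cy,R,t=k or K(n); c=np.atleast_2d(p)@R.T+t; return np.c_[f*c[:,0]/c[:,2]+cx,f*c[:,1]/c[:,2]+cy]
def save(a,name): cv2.imwrite('pics/'+name,cv2.cvtColor(a,cv2.COLOR_RGB2BGR))
E
python3 - <<'E'
from h import *
for n in ['scene','side']:
    p,d=cams.capture(n); save(p,n+'0.png'); C=cloud(n,d)
    for t in ['stand','prop','stick_mid','oil','pot','block','catch','post_notch','prop_notch']:
        for r in spotter.regions_of(n,t)[:2]:
            m=r['pixels']&(d>0); P=C[m]
            if len(P): print(n,t,round(r['conf'],2),np.round(r['extent']),'med',np.median(P,0).round(),'lo',np.percentile(P,3,0).round(),'hi',np.percentile(P,97,0).round())
    np.savez(n+'0.npz',p=p,d=d,C=C)
    print(cams.camera_info(n))
print(readout.sense()); print(ctrl.hold_point_z)
E
```

```text
scene stand 0.67 [317. 224. 120.  82.] med [592.  76.  18.] lo [426. -47.   9.] hi [674. 214. 152.]
scene prop 0.66 [303. 205.  50.  44.] med [571.  55.  93.] lo [546.  -2.  30.] hi [604.  92. 143.]
scene prop 0.6 [177. 218.  30.  37.] med [ 749. -285.   61.] lo [ 622. -416.   -0.] hi [ 778. -258.   90.]
scene stick_mid 0.93 [235. 196.  79.  40.] med [ 513. -261.   20.] lo [ 350. -303.   -1.] hi [ 648. -222.   26.]
scene oil 0.76 [443. 230.  28.  53.] med [493. 417.  76.] lo [469. 387.   5.] hi [504. 443. 149.]
scene pot 0.79 [176. 218.  31.  41.] med [ 752. -282.   63.] lo [ 706. -331.    6.] hi [ 778. -258.   90.]
scene pot 0.68 [443. 230.  30.  57.] med [493. 417.  78.] lo [471. 388.   9.] hi [504. 443. 149.]
scene block 0.66 [420. 206.  42.  28.] med [312. 306.  36.] lo [264. 251.   3.] hi [324. 357.  42.]
scene catch 0.79 [304. 206.  55.  35.] med [571.  55.  94.] lo [547.  -2.  35.] hi [606.  93. 144.]
scene post_notch 0.8 [318. 224. 123.  87.] med [591.  76.  18.] lo [424. -45.   9.] hi [674. 214. 152.]
scene prop_notch 0.83 [304. 207.  51.  42.] med [571.  56.  94.] lo [547. 
[... 1543 characters left out ...]
)}
{'time_s': 1.0, 'joints': array([-2.23417903e-01,  3.12889293e-01,  1.49770763e+00, -1.44659180e-06,
        1.33104157e+00, -2.23363916e-01]), 'dq': array([ 0.00044385,  0.00155061,  0.00017289,  0.00033528, -0.00059533,
        0.00021724]), 'tau': array([-1.74810648e-04, -4.12172163e+01, -2.59901440e+01, -1.72618447e-04,
        4.59544826e-04, -7.84700262e-06]), 'eef_pos': array([ 5.24992226e+02, -2.01666398e-02,  2.31296782e+02]), 'ee_rot': array([-1.90212835e-05,  7.07125747e-01,  7.07087815e-01, -1.28089562e-05]), 'force': array([0.07655008, 0.17737049, 0.48304612]), 'wrist_torque': array([ 0.02705908,  0.01008936, -0.0048895 ]), 'grip_width': 1.0053802785273376}
18.700000000000003
```

```bash
python3 - <<'E'
from h import *
a=np.load('scene0.npz')['p'][150:280,150:480]; b=np.load('side0.npz')['p'][120:350,220:420]
a=cv2.resize(a,(800,315),interpolation=cv2.INTER_CUBIC); b=cv2.resize(b,None,fx=2.9,fy=2.9,interpolation=cv2.INTER_CUBIC)
save(a,'a.png'); b=b[:600]; save(b,'b.png')
w,_=cams.capture('wrist'); save(w,'w0.png')
E
```

```text
(no output)
```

View pics/b.png

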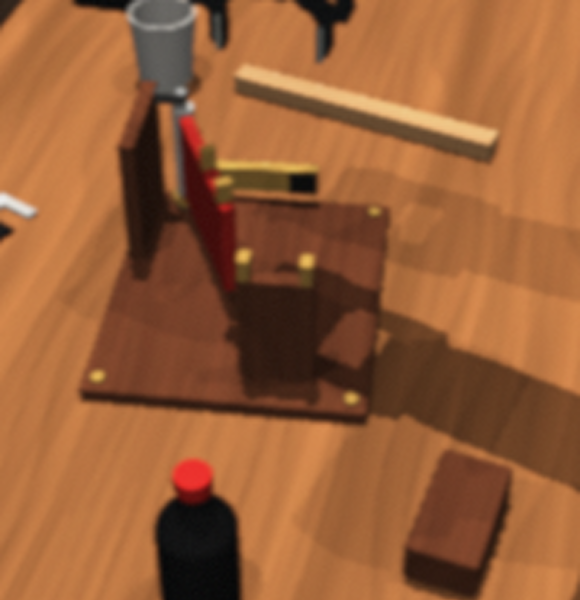

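View pics/w0.png

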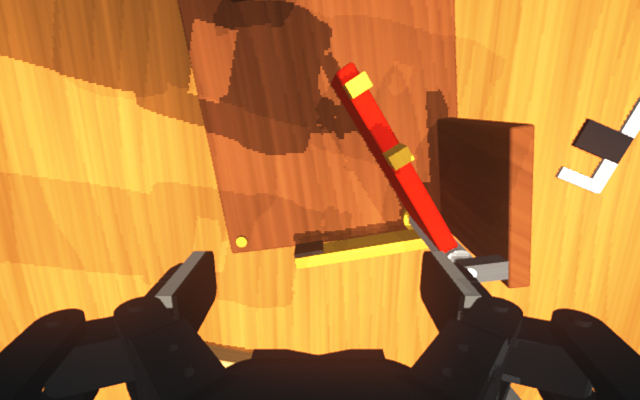

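```bash
python3 - <<'E'
from h import *
w,d=cams.capture('wrist'); C=cloud('wrist',d); print(cams.camera_info('wrist'))
def fit(m,name,C):
    P=C[m&np.isfinite(C[...,2])]
    if len(P)<8: print(name,len(P));return
    r=cv2.minAreaRect(P[:,:2].astype(np.float32)); print(name,len(P),'z',np.median(P[:,2]).round(1),'c',P.mean(0).round(1),'rect',np.round(r[0],1),np.round(r[1],1),round(r[2],1),'box',cv2.boxPoints(r).round().tolist())
def run(n,p,d,C):
    hsv=cv2.cvtColor(p,cv2.COLOR_RGB2HSV); H,S,V=hsv[...,0],hsv[...,1],hsv[...,2]; z=C[...,2]; ok=d>0
    red=((H<6)|(H>174))&(S>190)&ok; yel=(H>20)&(H<36)&(S>130)&ok
    near=(C[...,0]>380)&(C[...,0]<720)&(C[...,1]>-130)&(C[...,1]<260)
    fit(red&(z>126)&(z<137)&near,n+' legtop',C)
    k,l,s,c=cv2.connectedComponentsWithStats((near&ok&(z>138)&(z<158)).astype(np.uint8))
    for i in range(1,k):
        if s[i,4]>12: fit(l==i,n+' hi%s'%c[i].round(),C)
    k,l,s,c=cv2.connectedComponentsWithStats((near&ok&(z>10)&(z<20)).astype(np.uint8))
    i=1+np.argmax(s[1:,4]); fit(l==i,n+' base',C)
    k,l,s,c=cv2.connectedComponentsWithStats((yel&near&(z>35)&(z<62)).astype(np.uint8))
    for i in range(1,k):
        if s[i,4]>12: fit(l==i,n+' catch',C)
    st=(C[...,1]<-190)&(C[...,1]>-330)&(C[...,0]<690)&(C[...,0]>300)&ok
    fit(st&(z>19)&(z<31),n+' stick',C)
    bench=ok&(abs(C[...,0]-500)<250)&(abs(z)<8); print('bench z',np.median(z[bench]).round(2))
run('wrist',w,d,C)
for n in ['scene','side']:
    q=np.load(n+'0.npz'); run(n,q['p'],q['d'],q['C'])
E
```

```text
{'vfov': 60.56185273298835, 'cx': 317.7934234481684, 'cy': 198.7089253929093, 'rvec': array([-2.87719023e+00, -1.30386360e-03, -7.20511375e-04]), 'tvec': array([-525.00311965,  -33.93170515,  377.42050627])}
wrist legtop 3405 z 130.3 c [584.2  25.  130.2] rect [584.1  25.8] [ 14.2 156.5] 32.7 box [[536.0, 88.0], [620.0, -44.0], [632.0, -36.0], [548.0, 95.0]]
wrist hi[357.  85.] 422 z 151.4 c [549.3  79.1 150.9] rect [549.6  79.3] [14.1 10. ] 32.6 box [[541.0, 80.0], [546.0, 71.0], [558.0, 79.0], [553.0, 87.0]]
wrist hi[510. 210.] 6422 z 153.8 c [655.1  -2.8 151.7] rect [644.9  -3.7] [ 48.  115.2] 7.2 box [[614.0, 50.0], [628.0, -64.0], [676.0, -58.0], [661.0, 56.0]]
wrist hi[399. 156.] 454 z 151.1 c [578.   34.6 149.6] rect [578.8  34. ] [14.3 10.6] 33.9 box [[570.0, 34.0], [576.0, 26.0], [588.0, 34.0], [582.0, 42.0]]
wrist base 53025 z 14.4 c [523.2  58.8  14.4] rect [537.7  50.6] [260.7 260.3] 7.7 box [[391.0, 162.0], [426.0, -96.0], [684.0, -61.0], [649.0, 197.0]]
wrist catch 1371 z 54.3 c [567.2 -76.8  54.3] rect [567.8 -77. ] [134.   12.8] 9.9 box [[501.0, -82.0], [503.0, -95.0]
[... 2022 characters left out ...]
 box [[540.0, 78.0], [553.0, 68.0], [561.0, 80.0], [548.0, 89.0]]
side hi[304. 210.] 43 z 151.4 c [501.3 178.7 149.8] rect [501.8 176. ] [ 9.5 20.2] 2.6 box [[497.0, 186.0], [497.0, 166.0], [507.0, 166.0], [506.0, 186.0]]
side hi[326. 212.] 40 z 151.7 c [447.8 171.1 149.7] rect [448.7 169.8] [ 9.7 20.6] 5.9 box [[443.0, 180.0], [445.0, 159.0], [455.0, 160.0], [452.0, 181.0]]
side base 4844 z 16.8 c [528.9  93.6  16.7] rect [534.8  71. ] [260.6 306.9] 7.6 box [[385.0, 206.0], [426.0, -98.0], [684.0, -64.0], [644.0, 240.0]]
side stick 606 z 25.6 c [ 488.2 -259.9   25.3] rect [ 493.4 -263.8] [ 38.9 321.9] 77.8 box [[332.0, -249.0], [647.0, -317.0], [655.0, -279.0], [340.0, -211.0]]
bench z 1.87
```

{"name": "step_arm", "arguments": {"plan": "3 2 0 8 0; 6 4 0 16 0; 8.8 6.1 0 24 0; 8.8 6.1 0 32 0; 8.8 6.1 2 40 0; 8.8 6.1 4 48 0; 8.8 6.1 5 57 0; 8.8 6.1 5 57 0; 8.8 6.1 5 57 0", "grip_force": 40}}

```text
time_s: 2.0
eef_pos: [586.2, 88.0, 181.8]
ee_rot: [0.0, 0.958, 0.286, 0.0]
force: [-0.5, -0.3, 0.1]
grip_width: 0.002
```

```bash
cat > plan.py <<'E'
from h import *
from scipy.spatial.transform import Rotation as Ro
hinge=np.array([632,-49.3])
def state():
    s=readout.sense(); q=s['ee_rot']; R=Ro.from_quat([q[1],q[2],q[3],q[0]]).as_matrix()
    print('t',round(s['time_s'],2),'pos',s['eef_pos'].round(1),'toolx ang',round(np.degrees(np.arctan2(R[1,0],R[0,0])),1),'F',s['force'].round(1),'g',round(s['grip_width'],2)); return s,R
def row(R,p0,p,xang=None):
    sh=R.T@(np.array(p)-p0)/10; tw=0
    if xang is not None:
        a=np.degrees(np.arctan2(R[1,0],R[0,0])); tw=-((xang-a+180)%360-180)
    return (*sh.round(2),round(tw,1))
def push(th,gap,r=140,half=11,z=98):  # th leg angle deg; gap to rear face
    t=np.radians(th); u=np.array([np.cos(t),np.sin(t)]); n=np.array([np.sin(t),-np.cos(t)])
    return np.r_[hinge+r*u+(7+half+gap)*n,z], th-90   # tool x = +n
E
python3 - <<'E'
from plan import *
s,R=state(); print(s['joints'].round(2))
for th,g in [(122.6,10)]+[(a,0) for a in range(123,200,7)]: 
    p,x=push(th,g); print(th,p.round(1),row(R,s['eef_pos'],p,x))
w,d=cams.capture('wrist'); save(w,'w1.png')
E
```

```text
t 2.0 pos [586.2  88.  181.8] toolx ang 33.2 F [-0.5 -0.3  0.1] g 0.0
[-0.05  0.5   1.36 -0.    1.29  0.94]
122.6 [580.2  83.7  98. ] (np.float64(-0.74), np.float64(0.02), np.float64(8.38), np.float64(0.6))
123 [570.8  77.9  98. ] (np.float64(-1.84), np.float64(0.0), np.float64(8.38), np.float64(0.2))
130 [555.8  69.5  98. ] (np.float64(-3.56), np.float64(-0.12), np.float64(8.38), np.float64(-6.8))
137 [541.9  59.3  98. ] (np.float64(-5.28), np.float64(-0.03), np.float64(8.38), np.float64(-13.8))
144 [529.3  47.6  98. ] (np.float64(-6.98), np.float64(0.27), np.float64(8.37), np.float64(-20.8))
151 [518.3  34.3  98. ] (np.float64(-8.63), np.float64(0.77), np.float64(8.37), np.float64(-27.8))
158 [508.9  19.8  98. ] (np.float64(-10.2), np.float64(1.47), np.float64(8.37), np.float64(-34.8))
165 [501.4   4.3  98. ] (np.float64(-11.68), np.float64(2.36), np.float64(8.37), np.float64(-41.8))
172 [495.9 -12.   98. ] (np.float64(-13.04), np.float64(3.42), np.float64(8.37), np.float64(-48.8))
179 [492.3 -28.9  98. ] (np.float64(-14.26), np.float64(4.63), np.float64(8.37), np.float64(-55.8))
186 [490.9 -46.   98. ] (np.float64(-15.32), np.float64(5.99), np.float64(8.37), np.float64(-62.8))
193 [491.5 -63.3  98. ] (np.float64(-16.21), np.float64(7.47), np.float64(8.37), np.float64(-69.8))
```

View pics/w1.png

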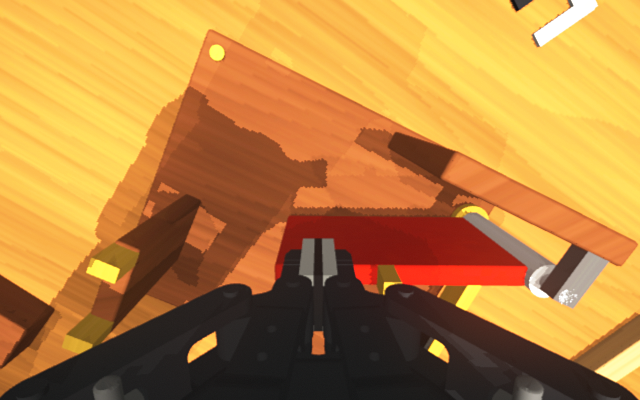

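{"name": "step_arm", "arguments": {"plan": "0 0 4 0 0; 0 0 8.4 0 0; -0.7 0 8.4 0 0; -1.0 0 8.4 0 0; -1.3 0 8.4 0 0; -1.5 0 8.4 0 0; -1.7 0 8.4 0 0; -1.9 0 8.4 0 0; -2.1 0 8.4 0 0; -2.3 0 8.4 0 0"}}

```text
time_s: 3.05
eef_pos: [566.8, 75.4, 97.5]
ee_rot: [0.0, 0.959, 0.284, 0.0]
force: [2.5, 1.4, 1.6]
grip_width: 0.004
```

```bash
python3 - <<'E'
from plan import *
s,R=state()
for a in range(124,200,2): 
    p,x=push(a,0); print(a,*map(float,row(R,s['eef_pos'],p,x)))
E
```

```text
t 3.05 pos [566.8  75.4  97.5] toolx ang 33.0 F [2.5 1.4 1.6] g 0.0
124 0.23 -0.02 -0.05 -1.0
126 -0.26 -0.06 -0.05 -3.0
128 -0.75 -0.09 -0.05 -5.0
130 -1.25 -0.1 -0.05 -7.0
132 -1.74 -0.1 -0.05 -9.0
134 -2.23 -0.08 -0.05 -11.0
136 -2.72 -0.04 -0.05 -13.0
138 -3.21 0.02 -0.05 -15.0
140 -3.7 0.1 -0.05 -17.0
142 -4.18 0.19 -0.05 -19.0
144 -4.66 0.29 -0.05 -21.0
146 -5.14 0.42 -0.05 -23.0
148 -5.61 0.56 -0.05 -25.0
150 -6.08 0.72 -0.05 -27.0
152 -6.54 0.89 -0.05 -29.0
154 -6.99 1.08 -0.05 -31.0
156 -7.44 1.29 -0.05 -33.0
158 -7.88 1.51 -0.05 -35.0
160 -8.31 1.75 -0.05 -37.0
162 -8.74 2.0 -0.05 -39.0
164 -9.15 2.26 -0.05 -41.0
166 -9.56 2.54 -0.05 -43.0
168 -9.95 2.84 -0.05 -45.0
170 -10.34 3.14 -0.05 -47.0
172 -10.71 3.47 -0.05 -49.0
174 -11.07 3.8 -0.05 -51.0
176 -11.42 4.15 -0.05 -53.0
178 -11.76 4.5 -0.05 -55.0
180 -12.09 4.87 -0.05 -57.0
182 -12.4 5.26 -0.05 -59.0
184 -12.7 5.65 -0.05 -61.0
186 -12.98 6.05 -0.05 -63.0
188 -13.26 6.46 -0.05 -65.0
190 -13.51 6.88 -0.05 -67.0
192 -13.75 7.31 -0.05 -69.0
194 -13.98 7.75 -0.05 -71.0
196 -14.19 8.19 -0.05 -73.0
198 -14.38 8.65 -0.05 -75.0
```

{"name": "step_arm", "arguments": {"plan": "-0.26 -0.06 0 -3 0; -0.75 -0.09 0 -5 0; -1.25 -0.1 0 -7 0; -1.74 -0.1 0 -9 0; -2.23 -0.08 0 -11 0; -2.72 -0.04 0 -13 0; -3.21 0.02 0 -15 0; -3.7 0.1 0 -17 0; -4.18 0.19 0 -19 0; -4.66 0.29 0 -21 0"}}

```text
time_s: 4.05
eef_pos: [529.1, 47.5, 97.3]
ee_rot: [-0.0, 0.891, 0.455, 0.0]
force: [1.6, 2.3, 1.2]
grip_width: 0.003
```

```bash
python3 - <<'E'
from plan import *
s,R=state()
for a in [146.5,149,151.5,154,156.5,159,161.5,164,166.5,169]: 
    p,x=push(a,0); print(a,*map(float,row(R,s['eef_pos'],p,x)))
E
```

```text
t 4.05 pos [529.1  47.5  97.3] toolx ang 54.1 F [1.6 2.3 1.2] g 0.0
146.5 -0.59 -0.05 -0.07 -2.4
149 -1.21 -0.09 -0.07 -4.9
151.5 -1.82 -0.1 -0.07 -7.4
154 -2.44 -0.08 -0.07 -9.9
156.5 -3.05 -0.04 -0.07 -12.4
159 -3.67 0.02 -0.07 -14.9
161.5 -4.28 0.12 -0.07 -17.4
164 -4.88 0.24 -0.07 -19.9
166.5 -5.48 0.39 -0.07 -22.4
169 -6.07 0.56 -0.07 -24.9
```

{"name": "step_arm", "arguments": {"plan": "-0.6 -0.05 0 -2.4 0; -1.2 -0.09 0 -4.9 0; -1.8 -0.1 0 -7.4 0; -2.45 -0.08 0 -9.9 0; -3.05 -0.04 0 -12.4 0; -3.65 0.02 0 -14.9 0; -4.3 0.12 0 -17.4 0; -4.9 0.24 0 -19.9 0; -5.5 0.39 0 -22.4 0; -6.05 0.56 0 -24.9 0"}}

```text
time_s: 5.05
eef_pos: [497.8, -4.6, 97.2]
ee_rot: [-0.0, 0.772, 0.636, -0.0]
force: [0.3, 1.9, 1.2]
grip_width: 0.001
```

```bash
python3 - <<'E'
from plan import *
s,R=state()
for a in [171,173,175,177,179,180.5,182,183.5,185,186]: 
    p,x=push(a,0); print(a,*map(float,row(R,s['eef_pos'],p,x)))
E
```

```text
t 5.05 pos [497.8  -4.6  97.2] toolx ang 79.0 F [0.3 1.9 1.2] g 0.0
171 -0.52 -0.03 -0.08 -2.0
173 -1.01 -0.06 -0.08 -4.0
175 -1.5 -0.08 -0.08 -6.0
177 -1.99 -0.09 -0.08 -8.0
179 -2.48 -0.07 -0.08 -10.0
180.5 -2.85 -0.05 -0.08 -11.5
182 -3.22 -0.02 -0.08 -13.0
183.5 -3.59 0.02 -0.08 -14.5
185 -3.96 0.07 -0.08 -16.0
186 -4.2 0.11 -0.08 -17.0
```

{"name": "step_arm", "arguments": {"plan": "-0.5 -0.03 0 -2 0; -1 -0.06 0 -4 0; -1.5 -0.08 0 -6 0; -2 -0.09 0 -8 0; -2.4 -0.07 0 -10 0; -2.6 -0.06 0 -10.5 0; -2.8 -0.05 0 -11.3 0; -3 -0.04 0 -12 0; -3.2 -0.02 0 -13 0; -3.4 0 0 -14 0"}}

```text
time_s: 6.05
eef_pos: [491.5, -38.0, 97.2]
ee_rot: [-0.0, 0.688, 0.725, -0.0]
force: [-0.9, 1.4, 1.4]
grip_width: -0.0
```

```bash
python3 - <<'E'
from plan import *
s,R=state()
for a in np.arange(183,196,1): 
    p,x=push(a,0); print(a,*map(float,row(R,s['eef_pos'],p,x)))
n='side'
p,d=cams.capture(n); save(cv2.resize(p[140:240,240:380],None,fx=5,fy=5,interpolation=cv2.INTER_CUBIC),'s1.png')
E
```

```text
t 6.05 pos [491.5 -38.   97.2] toolx ang 93.0 F [-0.9  1.4  1.4] g -0.0
183 -0.06 -0.03 -0.08 -0.0
184 -0.31 -0.06 -0.08 -1.0
185 -0.55 -0.08 -0.08 -2.0
186 -0.8 -0.11 -0.08 -3.0
187 -1.04 -0.12 -0.08 -4.0
188 -1.29 -0.13 -0.08 -5.0
189 -1.54 -0.14 -0.08 -6.0
190 -1.78 -0.14 -0.08 -7.0
191 -2.03 -0.14 -0.08 -8.0
192 -2.28 -0.14 -0.08 -9.0
193 -2.52 -0.13 -0.08 -10.0
194 -2.77 -0.12 -0.08 -11.0
195 -3.01 -0.1 -0.08 -12.0
```

View pics/s1.png

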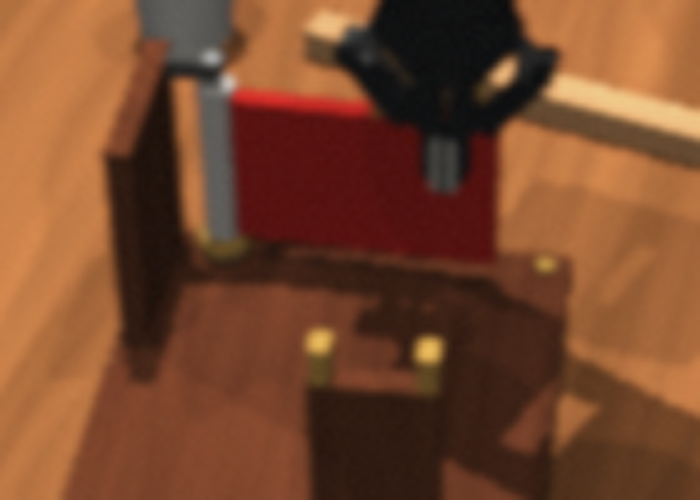

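The leg (red plate) is swung nearly out, with the fingers on its rear face at about (445,160); the post notch is at (375,375). I'll go on slowly and watch the force.

{"name": "step_arm", "arguments": {"plan": "-0.1 -0.03 0 0 0; -0.2 -0.04 0 -0.5 0; -0.3 -0.06 0 -1 0; -0.4 -0.07 0 -1.5 0; -0.5 -0.08 0 -2 0; -0.6 -0.09 0 -2.3 0"}}

```text
time_s: 6.7
eef_pos: [491.0, -44.1, 97.3]
ee_rot: [0.0, 0.674, 0.739, 0.0]
force: [1.3, 2.1, -0.6]
grip_width: -0.0
```

{"name": "step_arm", "arguments": {"plan": "-0.1 -0.01 0 -0.4 0; -0.2 -0.02 0 -0.8 0; -0.3 -0.02 0 -1.2 0; -0.4 -0.03 0 -1.6 0"}}

```text
time_s: 7.1
eef_pos: [491.0, -48.1, 97.3]
ee_rot: [-0.0, 0.664, 0.748, -0.0]
force: [-0.7, 0.8, 0.4]
grip_width: -0.001
```

{"name": "step_arm", "arguments": {"plan": "-0.1 -0.01 0 -0.4 0; -0.2 -0.01 0 -0.8 0; -0.3 -0.01 0 -1.2 0"}}

```text
time_s: 7.4
eef_pos: [491.3, -51.1, 97.3]
ee_rot: [-0.0, 0.656, 0.755, -0.0]
force: [-1.4, 1.7, 0.3]
grip_width: -0.0
```

{"name": "step_arm", "arguments": {"plan": "-0.1 0 0 -0.4 0; -0.2 0 0 -0.8 0"}}

```text
time_s: 7.6
eef_pos: [491.6, -53.0, 97.3]
ee_rot: [-0.0, 0.651, 0.759, -0.0]
force: [-0.7, 1.9, 0.4]
grip_width: -0.0
```

{"name": "step_arm", "arguments": {"plan": "-0.1 0 0 -0.4 0; -0.2 0 0 -0.8 0"}}

```text
time_s: 7.8
eef_pos: [491.7, -54.8, 97.2]
ee_rot: [-0.0, 0.645, 0.764, 0.0]
force: [-2.6, 5.3, 1.9]
grip_width: -0.001
```

{"name": "step_arm", "arguments": {"plan": "-0.1 0 0 -0.4 0; -0.2 0 0 -0.8 0"}}

```text
time_s: 8.0
eef_pos: [491.7, -56.1, 97.1]
ee_rot: [-0.001, 0.64, 0.768, 0.0]
force: [-2.8, 8.9, 2.0]
grip_width: -0.003
```

{"name": "step_arm", "arguments": {"plan": "-0.1 0 0 -0.3 0"}}

```text
time_s: 8.1
eef_pos: [491.7, -56.8, 97.1]
ee_rot: [-0.002, 0.638, 0.77, 0.0]
force: [-5.1, 10.6, 3.2]
grip_width: -0.001
```

{"name": "step_arm", "arguments": {"plan": "-0.1 0 0 -0.3 0"}}

```text
time_s: 8.2
eef_pos: [491.8, -57.7, 97.0]
ee_rot: [-0.002, 0.636, 0.772, 0.0]
force: [-4.0, 9.7, 3.7]
grip_width: 0.004
```

{"name": "step_arm", "arguments": {"plan": "-0.1 0 0 -0.3 0"}}

```text
time_s: 8.3
eef_pos: [491.9, -58.6, 97.0]
ee_rot: [-0.002, 0.634, 0.773, 0.0]
force: [-6.4, 10.5, 3.0]
grip_width: -0.004
```

{"name": "step_arm", "arguments": {"plan": "-0.1 0 0 -0.3 0"}}

```text
time_s: 8.4
eef_pos: [492.0, -59.6, 97.0]
ee_rot: [-0.002, 0.632, 0.775, 0.0]
force: [-5.5, 10.8, 3.7]
grip_width: -0.005
```

{"name": "step_arm", "arguments": {"plan": "-0.1 0 0 -0.3 0"}}

```text
time_s: 8.5
eef_pos: [492.2, -60.5, 97.0]
ee_rot: [-0.002, 0.63, 0.777, 0.0]
force: [-6.8, 9.1, 4.9]
grip_width: -0.0
```

{"name": "step_arm", "arguments": {"plan": "-0.08 0 0 -0.2 0"}}

```text
time_s: 8.6
eef_pos: [492.3, -61.4, 97.0]
ee_rot: [-0.002, 0.628, 0.778, 0.0]
force: [-6.2, 10.2, 4.0]
grip_width: -0.002
```

{"name": "step_arm", "arguments": {"plan": "-0.07 0 0 -0.2 0"}}

```text
time_s: 8.7
eef_pos: [492.7, -62.0, 97.0]
ee_rot: [-0.002, 0.627, 0.779, 0.0]
force: [-1.7, 10.8, -0.6]
grip_width: 0.004
```

{"name": "step_arm", "arguments": {"plan": "-0.06 0 0 -0.2 0"}}

```text
time_s: 8.8
eef_pos: [493.1, -62.5, 96.9]
ee_rot: [-0.001, 0.626, 0.78, 0.001]
force: [-1.8, 10.9, -0.8]
grip_width: 0.002
```

{"name": "step_arm", "arguments": {"plan": "-0.05 0 0 -0.1 0"}}

```text
time_s: 8.9
eef_pos: [493.2, -63.0, 96.8]
ee_rot: [-0.002, 0.625, 0.781, 0.001]
force: [-1.4, 11.6, -0.6]
grip_width: 0.0
```

{"name": "step_arm", "arguments": {"plan": "-0.05 0 0 -0.1 0"}}

```text
time_s: 9.0
eef_pos: [493.3, -63.3, 96.8]
ee_rot: [-0.002, 0.624, 0.781, 0.001]
force: [-1.6, 12.0, -0.9]
grip_width: -0.001
```

{"name": "step_arm", "arguments": {"plan": "-0.06 0 0 -0.1 0; -0.06 0 0 -0.1 0"}}

```text
time_s: 9.2
eef_pos: [493.3, -63.8, 96.7]
ee_rot: [-0.002, 0.624, 0.782, 0.001]
force: [-1.2, 12.8, 0.9]
grip_width: -0.002
```

{"name": "step_arm", "arguments": {"plan": "-0.06 0 0 0 0; -0.06 0 0 0 0"}}

```text
time_s: 9.4
eef_pos: [493.4, -64.2, 96.7]
ee_rot: [-0.002, 0.624, 0.782, 0.001]
force: [-1.7, 13.5, 0.5]
grip_width: -0.001
```

{"name": "step_arm", "arguments": {"plan": "-0.07 0 0 0 0; -0.07 0 0 0 0"}}

```text
time_s: 9.6
eef_pos: [493.5, -64.7, 96.7]
ee_rot: [-0.002, 0.624, 0.782, 0.001]
force: [-2.3, 15.2, 0.8]
grip_width: -0.005
```

{"name": "step_arm", "arguments": {"plan": "-0.07 0 0 0 0; -0.07 0 0 0 0; -0.07 0 0 0 0"}}

```text
time_s: 9.9
eef_pos: [493.5, -65.2, 96.7]
ee_rot: [-0.002, 0.624, 0.782, 0.001]
force: [-2.8, 15.4, 0.3]
grip_width: 0.0
```

```bash
python3 - <<'E'
from plan import *
state()
E
```

```text
t 9.9 pos [493.5 -65.2  96.7] toolx ang 102.8 F [-2.8 15.4  0.3] g 0.0
```

{"name": "step_arm", "arguments": {"plan": "-0.05 0 0 0 0; -0.05 0 0 0 0; -0.05 0 0 0 0"}}

```text
time_s: 10.2
eef_pos: [493.6, -65.5, 96.6]
ee_rot: [-0.003, 0.624, 0.782, 0.001]
force: [-3.5, 15.6, 0.0]
grip_width: -0.002
```

{"name": "step_arm", "arguments": {"plan": "0.5 0 0 0 0; 1.5 0 0 0 0; 4 0 0 0 0; 4 0 -4 0 0; 4 0 -8 0 0; 2 0 -13 0 0; 0 0 -17 0 0; -1 0 -20 0 0; -1 0 -20 0 0"}}

```text
time_s: 11.1
eef_pos: [498.2, -79.3, 301.4]
ee_rot: [0.004, 0.624, 0.781, 0.001]
force: [0.5, 1.1, -0.9]
grip_width: 0.002
```

```bash
python3 - <<'E'
from plan import *
s,R=state(); print(s['joints'].round(2))
w,d=cams.capture('wrist'); C=cloud('wrist',d); save(w,'w2.png'); np.savez('w2.npz',p=w,d=d,C=C)
for t in ['stick_mid','post_notch','prop','catch']:
    for r in spotter.regions_of('wrist',t)[:1]: print(t,r['conf'],np.round(r['extent']))
hsv=cv2.cvtColor(w,cv2.COLOR_RGB2HSV); H,S=hsv[...,0],hsv[...,1]; z=C[...,2]
def fit(m,name):
    P=C[m&(d>0)]
    if len(P)<30: return
    r=cv2.minAreaRect(P[:,:2].astype(np.float32)); print(name,len(P),'c',P.mean(0).round(1),'rect',np.round(r[0],1),np.round(r[1],1),round(r[2],1),cv2.boxPoints(r).round().tolist())
fit(((H<6)|(H>174))&(S>190)&(z>126)&(z<137),'leg')
k,l,st,c=cv2.connectedComponentsWithStats(((z>139)&(z<158)&(d>0)).astype(np.uint8))
for i in range(1,k):
    if st[i,4]>40: fit(l==i,'hi')
k,l,st,c=cv2.connectedComponentsWithStats(((H>20)&(H<36)&(S>130)&(z>35)&(z<62)).astype(np.uint8))
for i in range(1,k): fit(l==i,'catch')
fit((z>18)&(z<31)&(C[...,1]<-180),'stick')
E
```

```text
t 11.1 pos [498.2 -79.3 301.4] toolx ang 102.7 F [ 0.5  1.1 -0.9] g 0.0
[-0.39  0.22  1.44 -0.    1.48 -0.61]
post_notch 0.86 [406. 101. 296. 203.]
prop 0.92 [381. 173. 192.  37.]
catch 0.89 [378. 169. 188.  46.]
leg 1886 c [550.3 -64.7 127.5] rect [544.5 -65.8] [155.9  13.6] 12.8 [[467.0, -76.0], [470.0, -90.0], [622.0, -55.0], [619.0, -42.0]]
hi 4192 c [653.   -4.6 149.5] rect [643.1  -2.6] [ 48.6 115. ] 7.4 [[612.0, 51.0], [626.0, -63.0], [675.0, -56.0], [660.0, 58.0]]
hi 213 c [481.8 -79.6 148.2] rect [481.9 -80.2] [ 9.8 14. ] 12.6 [[476.0, -74.0], [479.0, -88.0], [488.0, -86.0], [485.0, -72.0]]
hi 221 c [534.  -67.8 147.7] rect [534.5 -68.6] [10.3 14.1] 13.6 [[528.0, -63.0], [531.0, -77.0], [541.0, -74.0], [538.0, -61.0]]
stick 2091 c [ 411.  -244.5   20.5] rect [ 522.4 -265.7] [ 31.4 381.3] 79.7 [[332.0, -247.0], [707.0, -315.0], [713.0, -284.0], [338.0, -216.0]]
```

View pics/w2.png

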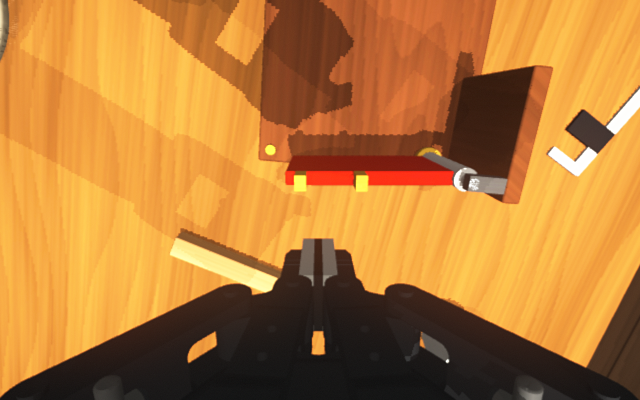

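```bash
python3 - <<'E'
from plan import *
s,R=state(); print(*map(float,row(R,s['eef_pos'],[520,-266,200],168)))
E
```

```text
t 11.35 pos [496.4 -77.2 296.1] toolx ang 102.8 F [-0.1 -0.  -0. ] g 0.0
-18.94 -1.87 9.59 -65.2
```

{"name": "step_arm", "arguments": {"plan": "-3 -0.3 0 -8 100; -6 -0.6 0 -16 100; -10 -1 2 -24 100; -14 -1.4 4 -32 100; -17 -1.7 6 -40 100; -19 -1.9 8 -48 100; -19 -1.9 9.6 -56 100; -19 -1.9 9.6 -65 100; -19 -1.9 9.6 -65 100; -19 -1.9 9.6 -65 100"}}

```text
time_s: 12.35
eef_pos: [520.4, -266.8, 201.0]
ee_rot: [-0.0, 0.108, 0.994, 0.0]
force: [1.3, 0.0, 0.7]
grip_width: 0.999
```

```bash
python3 - <<'E'
from plan import *
s,R=state()
w,d=cams.capture('wrist'); C=cloud('wrist',d); save(w,'w3.png'); z=C[...,2]
r=spotter.regions_of('wrist','stick_mid')
if r: print(r[0]['conf'],np.round(r[0]['extent']))
hsv=cv2.cvtColor(w,cv2.COLOR_RGB2HSV)
m=(z>18)&(z<31)&(d>0)&(abs(C[...,1]+260)<70)&(hsv[...,2]>90)
if r: m&=r[0]['pixels']
P=C[m]; q=cv2.minAreaRect(P[:,:2].astype(np.float32)); print(len(P),np.median(P[:,2]),q,cv2.boxPoints(q).round().tolist())
E
```

```text
t 12.35 pos [ 520.4 -266.8  201. ] toolx ang 167.6 F [1.3 0.  0.7] g 1.0
0.8 [312. 152.  41. 304.]
9029 23.607603017954318 ((510.3777160644531, -268.48760986328125), (28.040035247802734, 285.1877136230469), 78.17926025390625) [[368.0, -253.0], [647.0, -311.0], [653.0, -284.0], [374.0, -226.0]]
```

View pics/w3.png

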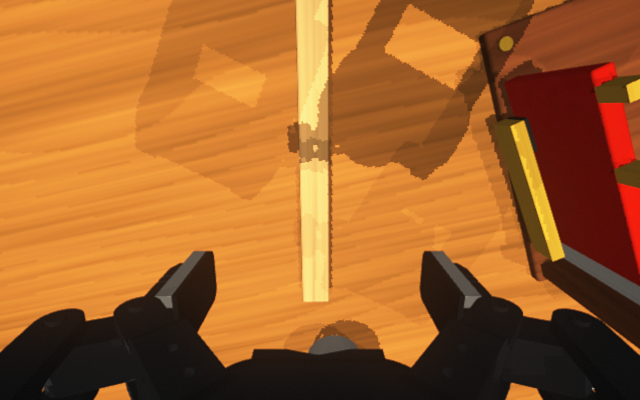

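{"name": "step_arm", "arguments": {"plan": "2.7 -0.35 4 -0.6 100; 2.7 -0.35 9 -0.6 100; 2.7 -0.35 14 -0.6 100; 2.7 -0.35 17 -0.6 100; 2.7 -0.35 19 -0.6 100; 2.7 -0.35 19.6 -0.6 100; 2.7 -0.35 19.6 -0.6 100"}}

```text
time_s: 13.15
eef_pos: [493.3, -264.7, 5.3]
ee_rot: [-0.0, 0.102, 0.995, 0.0]
force: [-0.1, -0.3, 0.8]
grip_width: 1.001
```

{"name": "step_arm", "arguments": {"plan": "0 0 0 0 10; 0 0 0 0 10; 0 0 0 0 10; 0 0 0 0 10; 0 0 0 0 10; 0 0 0 0 10; 0 0 0 0 10", "grip_force": 40}}

```text
time_s: 13.85
eef_pos: [493.5, -265.1, 6.0]
ee_rot: [0.0, 0.101, 0.995, -0.0]
force: [-0.1, 0.5, 6.4]
grip_width: 0.317
```

{"name": "step_arm", "arguments": {"plan": "0 0 -1 0 10; 0 0 -3 0 10; 0 0 -7 0 10; 0 0 -12 0 10; 0 0 -17 0 10; 0 0 -21 0 10; 0 0 -21 0 10"}}

```text
time_s: 14.55
eef_pos: [494.6, -265.9, 221.5]
ee_rot: [0.004, 0.101, 0.995, -0.003]
force: [0.1, -0.6, -2.0]
grip_width: 0.32
```

```bash
python3 - <<'E'
from plan import *
s,R=state(); print(s['joints'].round(2)); print(*map(float,row(R,s['eef_pos'],[492.3,49.3,214],97.3)))
E
```

```text
t 14.55 pos [ 494.6 -265.9  221.5] toolx ang 168.4 F [ 0.1 -0.6 -2. ] g 0.32
[-0.7   0.4   1.41  0.    1.33 -2.07]
6.57 30.83 0.53 71.1
```

{"name": "step_arm", "arguments": {"plan": "0.7 3 0 7 10; 1.4 6 0 14 10; 2.1 9.5 0 22 10; 2.9 13 0 30 10; 3.6 17 0 38 10; 4.4 21 0 46 10; 5.2 25 0 54 10; 6 28.5 0 62 10; 6.5 30.8 0 71 10; 6.5 30.8 0 71 10"}}

```text
time_s: 15.55
eef_pos: [490.6, 52.4, 214.6]
ee_rot: [-0.001, 0.66, 0.751, -0.0]
force: [-0.1, 0.6, -1.0]
grip_width: 0.319
```

```bash
cat > chk.py <<'E'
from plan import *
import sys
s,R=state(); tag=sys.argv[1]
for n in ['scene','side','wrist']:
    p,d=cams.capture(n); C=cloud(n,d); z=C[...,2]; save(p,f'{tag}_{n}.png')
    r=spotter.regions_of(n,'stick_mid')
    if not r or r[0]['conf']<.4: print(n,'no stick'); continue
    m=r[0]['pixels']&(d>0)&(z>100); P=C[m]
    if len(P)<20: print(n,'few'); continue
    zt=np.percentile(P[:,2],90); T=P[P[:,2]>zt-9]; q=cv2.minAreaRect(T[:,:2].astype(np.float32))
    lo=P[P[:,1]<P[:,1].min()+40]; hi=P[P[:,1]>P[:,1].max()-40]
    print(n,round(r[0]['conf'],2),np.round(q[0],1),np.round(q[1],1),round(q[2],1),cv2.boxPoints(q).round().tolist(),'topz lowY/highY',np.percentile(lo[:,2],90).round(1),np.percentile(hi[:,2],90).round(1))
E
python3 chk.py c1; python3 - <<'E'
from plan import *
a=cv2.imread('pics/c1_side.png')[130:250,230:410]; cv2.imwrite('pics/c1s.png',cv2.resize(a,None,fx=4,fy=4,interpolation=cv2.INTER_CUBIC))
E
```

```text
t 15.55 pos [490.6  52.4 214.6] toolx ang 97.4 F [-0.1  0.6 -1. ] g 0.32
scene 0.87 [491.5  53.2] [ 33.2 319.3] 7.0 [[456.0, 210.0], [494.0, -107.0], [527.0, -103.0], [489.0, 214.0]] topz lowY/highY 232.9 233.2
side 0.84 [485.5  91.5] [ 28.8 241.3] 7.8 [[455.0, 209.0], [488.0, -30.0], [516.0, -26.0], [483.0, 213.0]] topz lowY/highY 121.5 236.0
wrist 0.63 [487.4  80.6] [ 28.7 136.9] 7.3 [[464.0, 147.0], [482.0, 11.0], [510.0, 15.0], [493.0, 150.0]] topz lowY/highY 119.2 233.4
```

View pics/c1s.png

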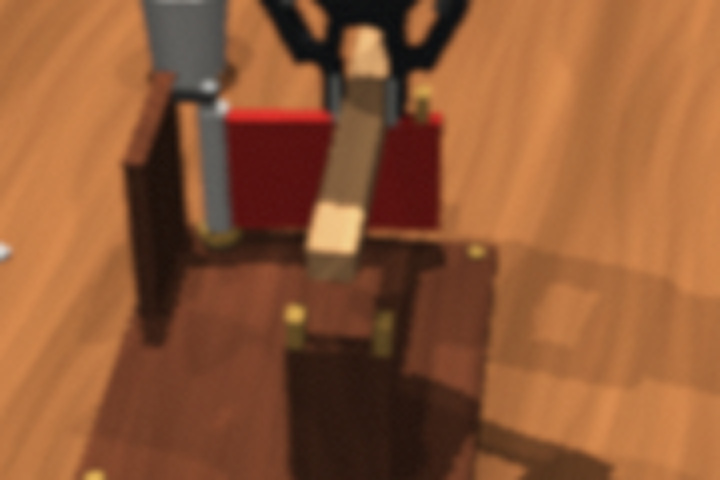

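{"name": "step_arm", "arguments": {"plan": "-0.3 0.05 1.5 0 10; -0.3 0.05 4 0 10; -0.3 0.05 5.5 0 10; -0.3 0.05 6.2 0 10; -0.3 0.05 6.5 0 10; -0.3 0.05 6.8 0 10; -0.3 0.05 7.1 0 10; -0.3 0.05 7.3 0 10; -0.3 0.05 7.3 0 10"}}

```text
time_s: 16.75
eef_pos: [492.4, 47.0, 142.3]
ee_rot: [0.0, 0.66, 0.751, 0.0]
force: [0.3, 0.7, -1.8]
grip_width: 0.319
```

```bash
python3 chk.py c2
```

```text
t 16.75 pos [492.4  47.  142.3] toolx ang 97.4 F [ 0.3  0.7 -1.8] g 0.32
scene 0.76 [490.9  48.4] [ 50.2 317.7] 8.0 [[444.0, 202.0], [488.0, -112.0], [538.0, -105.0], [494.0, 209.0]] topz lowY/highY 160.7 160.9
side 0.59 [486.2  93.3] [ 29.7 232.2] 7.7 [[456.0, 206.0], [487.0, -24.0], [517.0, -20.0], [485.0, 210.0]] topz lowY/highY 126.5 163.4
wrist 0.82 [488.2  78.5] [ 28.2 137.1] 7.3 [[466.0, 145.0], [483.0, 9.0], [511.0, 12.0], [494.0, 148.0]] topz lowY/highY 160.5 160.8
```

{"name": "step_arm", "arguments": {"plan": "0 0 0.1 0 10; 0 0 0.2 0 10; 0 0 0.3 0 10; 0 0 0.4 0 10"}}

```text
time_s: 17.45
eef_pos: [492.4, 47.0, 138.2]
ee_rot: [-0.0, 0.66, 0.751, -0.0]
force: [-0.7, 0.7, -1.5]
grip_width: 0.318
```

{"name": "step_arm", "arguments": {"plan": "0 0 0.05 0 10; 0 0 0.1 0 10; 0 0 0.1 0 10"}}

```text
time_s: 17.75
eef_pos: [492.4, 47.0, 137.2]
ee_rot: [-0.0, 0.66, 0.751, -0.0]
force: [-0.4, -0.3, -2.3]
grip_width: 0.317
```

{"name": "step_arm", "arguments": {"plan": "0 0 0.05 0 10; 0 0 0.1 0 10; 0 0 0.1 0 10"}}

```text
time_s: 18.05
eef_pos: [492.5, 47.0, 136.6]
ee_rot: [0.0, 0.66, 0.751, 0.0]
force: [-1.6, 0.2, 0.3]
grip_width: 0.316
```

{"name": "step_arm", "arguments": {"plan": "0 0 0.05 0 10; 0 0 0.05 0 10"}}

```text
time_s: 18.25
eef_pos: [492.4, 47.0, 136.4]
ee_rot: [0.0, 0.66, 0.751, 0.0]
force: [-3.9, -0.1, 6.6]
grip_width: 0.32
```

```bash
python3 chk.py c3; python3 - <<'E'
import cv2, numpy as np
a=cv2.imread('pics/c3_side.png')[130:250,230:410]; a=cv2.resize(a,(600,400),interpolation=cv2.INTER_CUBIC)
b=cv2.imread('pics/c3_scene.png')[160:250,250:400]; b=cv2.resize(b,(330,200),interpolation=cv2.INTER_CUBIC)
w=cv2.resize(cv2.imread('pics/c3_wrist.png'),(320,200))
cv2.imwrite('pics/c3s.png',np.vstack([a,np.hstack([b[:,:300],w[:,:300]])]))
E
```

```text
t 18.25 pos [492.4  47.  136.4] toolx ang 97.4 F [-3.9 -0.1  6.6] g 0.32
scene 0.86 [495.7  48.9] [ 46.5 316.5] 5.8 [[457.0, 204.0], [488.0, -111.0], [535.0, -106.0], [503.0, 209.0]] topz lowY/highY 155.0 155.9
side 0.74 [484.9  96.8] [ 28.4 224.8] 6.8 [[458.0, 207.0], [484.0, -17.0], [512.0, -13.0], [486.0, 210.0]] topz lowY/highY 158.1 158.1
wrist 0.91 [488.5  78.4] [ 28.8 136.9] 7.2 [[466.0, 145.0], [483.0, 9.0], [511.0, 12.0], [494.0, 148.0]] topz lowY/highY 154.5 155.1
```

View pics/c3s.png

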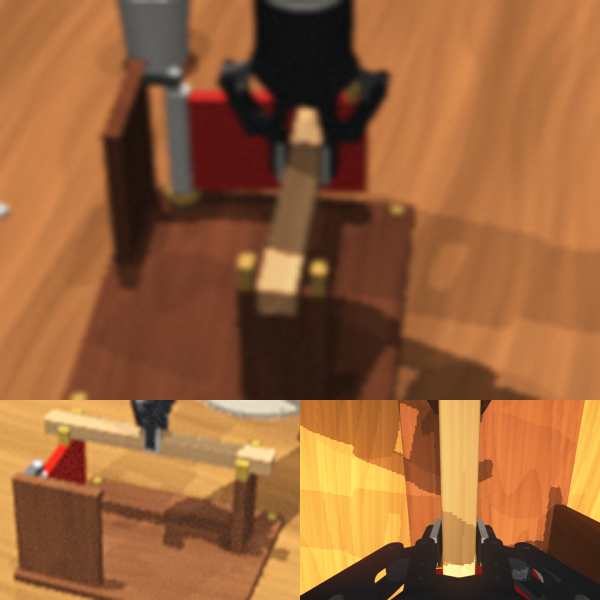

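{"name": "step_arm", "arguments": {"plan": "0 0 -0.05 0 10; 0 0 -0.05 0 10"}}

```text
time_s: 18.75
eef_pos: [492.4, 47.0, 136.5]
ee_rot: [0.0, 0.66, 0.751, 0.0]
force: [-2.3, 0.3, 4.3]
grip_width: 0.317
```

{"name": "step_arm", "arguments": {"plan": "0 0 -0.05 0 40; 0 0 -0.05 0 50; 0 0 -0.05 0 60; 0 0 -0.05 0 80; 0 0 -0.05 0 80; 0 0 -1 0 80; 0 0 -3 0 80; 0 0 -6 0 80; 0 0 -10 0 80; 0 0 -15 0 80"}}

```text
time_s: 19.75
eef_pos: [491.6, 47.1, 287.6]
ee_rot: [-0.001, 0.66, 0.751, -0.001]
force: [0.9, -0.0, 1.2]
grip_width: 0.796
```

```bash
python3 chk.py c4; python3 - <<'E'
from plan import *
p=cv2.imread('pics/c4_wrist.png'); s,R=state()
a=cv2.imread('pics/c4_side.png')[130:250,230:410]; a=cv2.resize(a,(450,300),interpolation=cv2.INTER_CUBIC)
b=cv2.imread('pics/c4_scene.png')[160:250,250:400]; b=cv2.resize(b,(350,300),interpolation=cv2.INTER_CUBIC)
cv2.imwrite('pics/c4s.png',np.vstack([np.hstack([a,b]),cv2.resize(p,(480,300)).copy() if 0 else cv2.copyMakeBorder(cv2.resize(p,(480,300)),0,0,0,320,cv2.BORDER_CONSTANT)]))
for n in ['scene','side']:
    p,d=cams.capture(n); C=cloud(n,d)
    for t in ['oil','pot','block']:
        r=spotter.regions_of(n,t)
        if r: P=C[r[0]['pixels']&(d>0)]; print(n,t,np.median(P,0).round())
E
```

```text
t 19.75 pos [491.6  47.1 287.6] toolx ang 97.4 F [ 0.9 -0.   1.2] g 0.8
scene 0.9 [497.7  48.4] [ 57.1 318.9] 8.7 [[445.0, 202.0], [494.0, -114.0], [550.0, -105.0], [502.0, 210.0]] topz lowY/highY 154.9 155.9
side 0.62 [491.2  47.6] [ 28.8 322.2] 7.1 [[457.0, 206.0], [497.0, -114.0], [525.0, -111.0], [486.0, 209.0]] topz lowY/highY 157.4 158.3
wrist 0.78 [492.4  37.4] [ 28.1 300.4] 7.2 [[460.0, 185.0], [497.0, -113.0], [525.0, -110.0], [488.0, 188.0]] topz lowY/highY 152.5 154.2
t 20.05 pos [491.9  47.1 285.5] toolx ang 97.4 F [ 0.4 -0.4  0.9] g 0.8
scene oil [492. 416.  77.]
scene pot [ 752. -282.   63.]
scene block [311. 305.  35.]
side oil [463. 432.  91.]
side pot [ 736. -275.   67.]
side block [288. 319.  41.]
```

View pics/c4s.png

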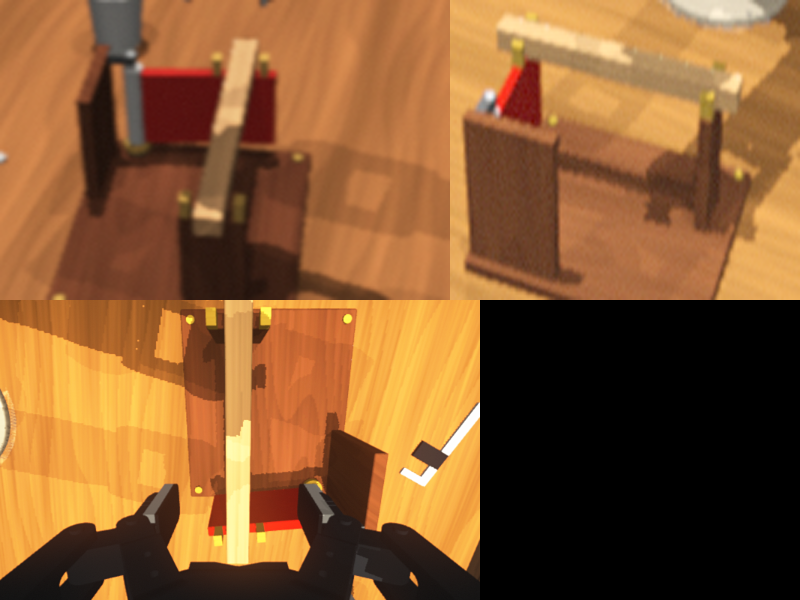

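```bash
python3 -c "
from h import *
print(workorder.finish_job())"
```

```text
the job is handed in; nothing more can be done
None
```

I swung the red leg out to its stop, pressed the catch home, then laid the stick across both notches and let it go. The job was handed in at about 20 s on the robot's clock.

- **Leg and catch:** I pushed the leg round with shut fingers. The force held at about 11 to 13 N over roughly 6 mm at the push point. It then climbed to about 16 N, which was the highest reading, and I backed off there. After release the leg stood at about 193°, roughly 3° past the catch's first measured direction.
- **Stick:** In all three final views it lies between the brass cheeks of both notches. Its top reads 153 to 158 mm, where 155 mm is expected, and it is level to within 2 mm. The most upward force I read while setting it down was about 7 N.
- **Other things:** The oil bottle, cup and block measured within about 1 mm of where they started. The gripper was clear of everything, about 130 mm above the stick.

**Weaker checks:** I judged the catch to be home from the force, the travel and the leg's angle, because the leg hides it from above and I did not measure its joint directly. Forces were read only at the end of each move call. My fit of the stick's width in the scene view came out too wide (57 mm instead of 28 mm) because it took in its side faces; the side and wrist views read 28 to 29 mm.

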